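Clear the archive returns desk

TASK

A returned loan stands piled on the archive desk, with a map tube lying near it. Take the pile apart and put each piece, right way up and flat, inside the shallow tray made for it: the long carton in the long tray, the short carton in the short tray, the round film can in the round tray; and lay the map tube across the two V-notches of the wooden rest so that its barrel is cradled in both. Set things down rather than dropping them, and do not disturb the rubber stamp or the roll of tape.

Things in the scene. Friction and masses are not known exactly. Their poses are not given: they have to be found in the camera images.
- long_carton: Long brown cardboard carton with lid, 60 (x) by 150 (y) by 40 mm high (z), about 0.3 kg, loose; bottom piece of the pile. Origin at the centre of its underside, z up, y along its length. Both ends alike.
- short_carton: Short brown cardboard carton with lid, 60 (x) by 90 (y) by 36 mm high, about 0.2 kg, loose; lies on the long carton, roughly centred. Origin at the centre of its underside, z up, y along its 90 mm length. Both ends alike.
- film_can: Round flat steel film can with a white disc label on its lid, diameter 56 mm, 28 mm high, about 0.2 kg, loose; lies on the short carton, top of the pile. Origin at the centre of its underside, z up along its axis.
- map_tube: Loose cardboard map tube, about 0.11 kg, lying on the desk: round barrel 36 mm in diameter, a black hexagonal cap on each end (42 mm across flats, 20 mm long) keeps it from rolling. 170 mm long in all, 130 mm of bare barrel between the caps. Origin at the middle of its axis (21 mm above the desk at the start); y along its axis. Either end may point either way.
- long_tray: Long shallow dark steel tray, fixed to the desk: inside 80 (x) by 170 (y) mm, walls 4 mm thick, inner floor 4 mm above the desk, rim 10 mm above the desk. Origin at the centre of its underside, at desk height; y along its length.
- short_tray: Short shallow dark steel tray, fixed: inside 80 (x) by 110 (y) mm, walls 4 mm thick, inner floor 4 mm and rim 10 mm above the desk. Origin at the centre of its underside, at desk height; y along its 110 mm length.
- round_tray: Round shallow dark steel tray, fixed: inside diameter 76 mm, wall 4 mm, inner floor 4 mm and rim 10 mm above the desk. Origin at the centre of its underside, at desk height.
- v_rest: Fixed plywood tube rest: base 80 (x) by 100 (y) by 6 mm; two upright blocks 20 mm thick centred at y = -40 and +40 mm, 60 mm gap between for the fingers. Each has a 90 degree V-notch open upwards, bottom 12 mm and edges 33 mm above the desk, 42 mm wide. Barrel cradled in both: axis along y at x = 0, 37.5 mm above the desk. Origin: centre of the base underside, desk height.
- stamp: Bystander: rubber stamp of dark turned wood, 42 mm in diameter, 68 mm high, loose, standing at the left of the work. Origin at the centre of its underside. Leave it alone.
- tape_roll: Bystander: roll of clear tape lying flat, outer diameter 76 mm, 24 mm high, loose, beyond the work. Origin at the centre of its underside. Leave it alone.
There are look-alikes about, which are no part of the job. Leave any orange look-alike of the long_carton alone. Leave any orange look-alike of the short_tray alone.

How it is judged (in metres and radians):
At the end, for the whole second after the job is handed in: Cartons and film can upright (0.05 rad) on the floors of their own trays (within 2.5 mm), centred within 14 mm; tube in both V-notches: axis within 5 mm sideways, 3 mm in height, 17 mm lengthwise and 0.06 rad of the cradled place; all released and at rest (x of long_carton in the frame of long_tray between -0.014 and 0.014 m and y of long_carton in the frame of long_tray between -0.014 and 0.014 m and z of long_carton in the frame of long_tray below 0.0065 m and angle between each of long_carton, short_carton, film_can's own z axis and vertical below 0.05 rad and x of short_carton in the frame of short_tray between -0.014 and 0.014 m and y of short_carton in the frame of short_tray between -0.014 and 0.014 m and z of short_carton in the frame of short_tray below 0.0065 m and horizontal distance between film_can and round_tray below 0.014 m and z of film_can in the frame of round_tray below 0.0065 m and x of map_tube in the frame of v_rest between -0.005 and 0.005 m and y of map_tube in the frame of v_rest between -0.017 and 0.017 m and z of map_tube in the frame of v_rest between 0.0345 and 0.0405 m and angle between the y axis of map_tube and the y axis of v_rest, either way round below 0.06 rad and linear speed of each of long_carton, short_carton, film_can, map_tube below 0.02 m/s and angular speed of each of long_carton, short_carton, film_can, map_tube below 0.2 rad/s); the robot touches nothing.
It fails at once if the rubber stamp is moved by more than 20 mm (distance of stamp from where it was at the start of the episode above 0.02 m).
It fails at once if the tape roll is moved by more than 20 mm (distance of tape_roll from where it was at the start of the episode above 0.02 m).
It fails at once if a carton, the film can or the map tube is dropped (falls free faster than 0.6 m/s: some 18 mm) ((linear speed of long_carton above 0.6 m/s and contact force between anything else and long_carton below 0.02 N) or (linear speed of short_carton above 0.6 m/s and contact force between anything else and short_carton below 0.02 N) or (linear speed of film_can above 0.6 m/s and contact force between anything else and film_can below 0.02 N) or (linear speed of map_tube above 0.6 m/s and contact force between anything else and map_tube below 0.02 N)).
It also fails if it takes over 120 s, if anything falls off the work surface, if the arm or the gripper's body presses on something with over 40 N, if the wrist force passes 120 N, or if a joint passes its speed limit or range.

ROBOT

A 6-joint arm with a two-finger parallel gripper is mounted at the origin on the work surface. World frame = base frame: x ahead of the robot, y to its left, z up, the work surface at z = 0. Lengths are in mm, angles in rad, forces in N, time in s.
With the tool pointing down it reaches from about 300 to 775 mm from the base axis. Payload 14.6 kg.
Tool frame: the origin (TCP) lies at the very end of the fingers, on their centre line; the grasp point (between the pads) lies 19 mm behind it; z points along the fingers, y is the line along which they close (so a half turn about z gives the same grasp; the last joint's range is limited). The gripper opens to 94 mm and grips with 3 to 60 N. Pads are 16 mm wide; open, the fingers measure 119 mm over their backs; the gripper's body (75 mm by 177 mm) begins 78 mm behind the grasp point.
Start: joints at [1.258, 0.3, 1.521, -0, 1.321, -0.067], TCP at [133.831, 533.459, 205.446] pointing down, gripper open.
Joint ranges: [-3.03, 3.03], [-0.79, 2.21], [0.23, 2.52], [-1.04, 4.18], [0, 3.07], [-2.55, 2.55]. Speed limits (rad/s): [2.22, 2.22, 2.57, 3.14, 3.14, 3.14].

INTERFACE

Orientations are given as [roll, pitch, yaw] about the fixed x, y, z axes, in that order (R = Rz(yaw) Ry(pitch) Rx(roll)).
In Python, from cell import manip, camera, get_calibration gives the robot as it stands. The module is installed in compiled form; this text tells all that it offers.
- The arm moves only by the tool jog_arm, never from a script. Its argument "plan" is one flat list of numbers, 6 for each row, row after row: the shift along the world's x, y, z in m, then the turn, a rotation vector about the world's x, y, z in degrees. A call has 1 to 20 rows; each row is the pose to reach, as a shift and turn from the pose commanded when the call began; what a row does not reach only later rows make up. A row lasts 1/10 s, in which the tool goes at most 50 mm and 8.59 degrees, less where a joint would pass 70% of its speed; a pose out of reach is approached as far as the arm can. A call with a gripper value outside its range is refused whole. "claw" is the finger opening in m, from 0 to 0.094, set as the call begins (left out, the last holds). The fingers move at their own pace and stop on an object; "force" is the grip in N (left out, the last holds). Time passes only in rows, so rows that repeat a pose let the fingers close. It gives the time, the measured TCP pose, the force, the opening and the grip force at its end, in the units of the state.
- manip.read_state(): the state, without advancing time (a new reading comes with each control period).
- camera(name): name is "scene" or "top" or "wrist"; returns (picture, depth): 384x512x3 uint8, red, green, blue; 384x512 float32, mm along the optical axis (not along the pixel's ray), 0 where there is no reading.
- get_calibration(name): a dict with "fx", "fy", "cx", "cy" (pixels), "origin" and "attitude" of the camera in the world. Camera axes: x right, y down, z forward; pixel columns grow to the right and rows downward; lengths in mm; the calibration is good to about 2 mm. A picture is of the moment at which its call begins: read the wrist's pose just before it. get_calibration takes no time and is no camera call; for the wrist camera it gives the pose at the moment of the call.
- manip.sign_off(): hands the job in; it is judged then, once.
The state is a dict: "clock": time; "joints": joint angles; "qd": joint speeds; "effort": joint torques, N m; "eef_pos": TCP position; "eef_rot": TCP orientation; "wrist_force": force on the tool from outside, world axes, zero at the start; "moment": the same for the moment, N m; "finger_gap": finger opening in mm; "finger_force": force on a finger pad.
Only numpy, scipy, OpenCV 4.12 (cv2) and the standard library are available. Lean on these libraries where they do the work, as an engineer would, in place of code of your own. Each camera call takes 0.05 s, during which the arm holds its last target. There are 200 camera calls.

## Working session

There is one attempt and no reset: what is moved stays moved. The work goes in short steps, Python scripts to look and compute and a tool call to move; the robot and the scene stay as the last step left them, time stands still between calls to the robot, and variables do not carry over. Pictures are saved under pics/ and viewed, at most 14 in all, crops included, and the job is handed in when it is done.

Besides the shell and the picture viewer there is one more tool, called after "Emit:" as name(argument=value, ...), one argument or row to a line, values as JSON. jog_arm: Moves the arm, as the interface text tells. Its arguments: {"type":"object","properties":{"plan":{"type":"array"},"claw":{"type":"number"},"force":{"type":"number"}},"required":["plan"]}

```bash
mkdir -p pics; cat > h.py <<'E'
import numpy as np, cv2
from cell import manip, camera, get_calibration
def snap(n,f):
    c=get_calibration(n); p,d=camera(n); cv2.imwrite(f'pics/{f}.png',p[:,:,::-1]); np.savez(f'pics/{f}.npz',p=p,d=d,**{k:np.array(v) for k,v in c.items()}); return p,d,c
def cloud(f):
    z=np.load(f'pics/{f}.npz'); d=z['d']; v,u=np.mgrid[:384,:512]
    P=np.stack([(u-z['cx'])/z['fx']*d,(v-z['cy'])/z['fy']*d,d],-1)
    A=z['attitude']
    if A.size==3:
        from scipy.spatial.transform import Rotation as R
        A=R.from_euler('xyz',A.ravel()).as_matrix()
    return P@A.T+z['origin'], z['p'], d>0
E
python3 - <<'E'
from h import *
p,d,c=snap('top','top0'); print(c)
p2,d2,c2=snap('scene','scene0')
cv2.imwrite('pics/both.png',cv2.resize(p,(800,600),interpolation=cv2.INTER_CUBIC)[:,:,::-1])
print(manip.read_state())
P,_,m=cloud('top0'); print(P[::48,::64].round(0).tolist())
E
```

```text
{'fx': 420.00928641817484, 'fy': 420.00928641817484, 'cx': 253.85642305220685, 'cy': 193.09224064387243, 'origin': array([ 418.90278986,   90.23780351, 1281.04789474]), 'attitude': array([-3.02276696,  0.00621869, -1.57094226])}
{'clock': 0.1, 'joints': array([ 1.25837746e+00,  3.00413396e-01,  1.52149994e+00,  3.75925260e-06,
        1.32068551e+00, -6.65923956e-02]), 'qd': array([ 0.00065494, -0.00140371, -0.0037876 ,  0.0002069 ,  0.00035903,
       -0.00065487]), 'effort': array([ 3.99405719e-03, -5.32653165e+01, -3.53275430e+01,  7.10874796e-02,
        2.35458522e-02, -4.61265108e-05]), 'eef_pos': array([133.77570705, 533.25187753, 204.95230388]), 'eef_rot': array([-3.14058894e+00, -7.05883839e-05,  2.89576521e+00]), 'wrist_force': array([0.47894152, 0.44889453, 0.11450996]), 'moment': array([-0.01171671, -0.00818447,  0.03555315]), 'finger_force': 0.0, 'finger_gap': 94.05033993208419}
[[[1671.0, 1418.0, -753.0], [1663.0, 1080.0, -743.0], [1358.0, 589.0, -249.0], [1660.0, 421.0, -743.0], [1539.0, 92.0, -547.0], [1665.0, -239.0, -754.0], [1663.0, -568.0, -753.0], [1441.0, -721.0
[... 586 characters left out ...]
73.0, -473.0], [575.0, 682.0, 3.0], [575.0, 485.0, 4.0], [575.0, 288.0, 3.0], [576.0, 92.0, -6.0], [575.0, -104.0, 3.0], [575.0, -302.0, -3.0], [574.0, -495.0, 3.0]], [[433.0, 1163.0, -481.0], [429.0, 676.0, -1.0], [429.0, 480.0, 2.0], [428.0, 282.0, 26.0], [429.0, 92.0, 0.0], [429.0, -102.0, 0.0], [429.0, -294.0, 5.0], [429.0, -489.0, -2.0]], [[235.0, 1152.0, -485.0], [286.0, 665.0, 6.0], [286.0, 474.0, 4.0], [286.0, 283.0, 6.0], [286.0, 92.0, 1.0], [286.0, -100.0, -2.0], [286.0, -290.0, 3.0], [286.0, -481.0, -0.0]], [[42.0, 1141.0, -490.0], [147.0, 659.0, 3.0], [146.0, 471.0, -2.0], [147.0, 281.0, 1.0], [148.0, 92.0, 4.0], [147.0, -97.0, -0.0], [148.0, -285.0, 2.0], [147.0, -475.0, -4.0]]]
```

View pics/both.png

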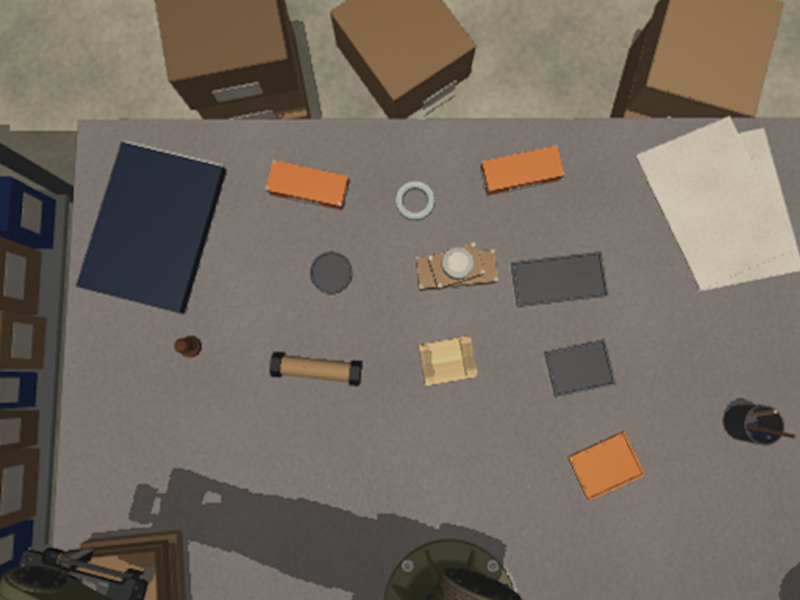

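View pics/scene0.png

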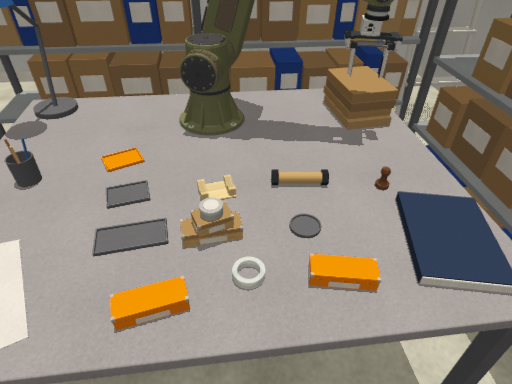

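Top view (800×600): can (457,263) on the pile, round tray (331,272), long tray (560,279), short tray (579,368), rest (448,361), tube (316,368), tape (415,200), stamp (187,346). Orange items are decoys.

```bash
cat >> h.py <<'E'
from scipy.spatial.transform import Rotation as R
def ray(f,uv,z):
    q=np.load(f'pics/{f}.npz'); uv=np.atleast_2d(uv).astype(float)
    D=np.c_[(uv[:,0]-q['cx'])/q['fx'],(uv[:,1]-q['cy'])/q['fy'],np.ones(len(uv))]
    A=q['attitude']; A=R.from_euler('xyz',A.ravel()).as_matrix() if A.size==3 else A
    D=D@A.T; o=q['origin']; return o+D*((z-o[2])/D[:,2])[:,None]
def rect(f,mask,z):
    "min area rect in the world plane z: centre, sizes, yaw of long side"
    v,u=np.nonzero(mask); X=ray(f,np.c_[u,v],z)[:,:2].astype(np.float32)
    (c,s,a)=cv2.minAreaRect(X); a=a if s[0]>s[1] else a+90
    return np.round(c,1),np.round(sorted(s),1),round((a+90)%180-90,1), np.round(X.mean(0),1)
E
python3 - <<'E'
from h import *
P,p,m=cloud('top0'); g=p.astype(int).max(2)
a=np.zeros(g.shape,bool); a[140:300,165:400]=1
n,l,st,ce=cv2.connectedComponentsWithStats(((g<85)&a).astype(np.uint8))
for i in range(1,n):
    if st[i,4]>60: print(st[i],ce[i].round(1),rect('top0',l==i,10))
# scene segmentation by colour
hsv=cv2.cvtColor(p,cv2.COLOR_RGB2HSV)
n,l,st,ce=cv2.connectedComponentsWithStats(((hsv[...,1]>75)&(hsv[...,2]>90)&a).astype(np.uint8))
for i in range(1,n):
    if st[i,4]>60: print('brown',st[i],ce[i].round(1),rect('top0',l==i,36))
c=p[140:275,160:400]; cv2.imwrite('pics/crop.png',cv2.resize(c,(800,450),interpolation=cv2.INTER_CUBIC)[:,:,::-1])
E
```

```text
[199 161  26  27 490] [211.5 173.9] (array([629.9, 228. ]), array([76.8, 80.8]), 0.5, array([630.1, 228.1], dtype=float32))
[327 162  62  30 583] [371.2 174.3] (array([ 616.6, -218.4]), array([ 86.3, 176.5]), -83.1, array([ 628.4, -260.7], dtype=float32))
[327 170  16  14  73] [332.  174.7] (array([ 629.9, -142.1]), array([34. , 48.8]), -50.4, array([ 627.1, -141.1], dtype=float32))
[364 218  29  32 375] [381.3 232.2] (array([ 448.6, -276.3]), array([69.7, 86.4]), 10.8, array([ 452. , -285.4], dtype=float32))
[173 225  10  17 114] [176.4 232.4] (array([450.8, 330.7]), array([26.1, 48.7]), -7.6, array([451.4, 331.7], dtype=float32))
[349 225  11  29  71] [353.  239.5] (array([ 432.7, -201.3]), array([14.6, 85.1]), 12.0, array([ 430. , -199.6], dtype=float32))
[223 230   9  17 123] [227.  238.2] (array([434.6, 179. ]), array([24.1, 48. ]), 0.4, array([433.9, 179. ], dtype=float32))
brown [267 156  51  29 712] [292.2 172.1] (array([639. , -15.6]), array([ 77.2, 151.6]), -84.3, array([630.9, -17. ], dtype=float32))
brown [268 215  37  32 883] [286.1 230.4] (array([456.9,   2.4]), array([77.6, 99.4]), -80.0, array([456.7,   2.6], dtype=float32))
brown [179 228  45  16 507] [201.3 235.7] (array([441.3, 253.6]), array([ 33.4, 132.1]), 83.7, array([441.1, 253.2], dtype=float32))
brown [364 276  36  24 573] [384.8 290.6] (array([ 291.4, -272.8]), array([ 65.4, 103.3]), -90.0, array([ 282.5, -281.8], dtype=float32))
```

View pics/crop.png

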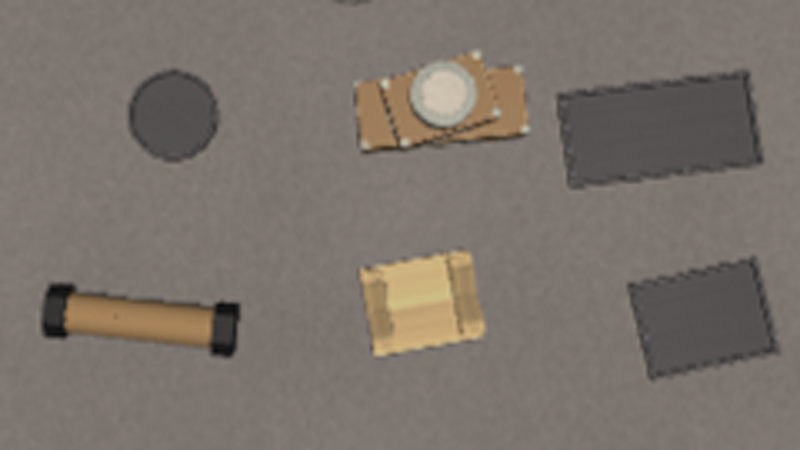

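Crop: tray corners, carton corners (silver dots), can top (443,95) and tube caps (43–238, 310–330) are clear.

```bash
python3 - <<'E'
from h import *
S=lambda L:(np.array(L)+.5)*0.3-.5+[160,140]
for n,z,L in [('long_tray',10,[(558,94),(748,71),(763,162),(570,188)]),('short_tray',10,[(628,285),(755,258),(777,353),(652,380)]),
 ('long_carton',40,[(356,82),(518,68),(527,130),(364,150)]),('short_carton',76,[(384,84),(477,54),(497,114),(404,143)]),
 ('rest',20,[(361,268),(470,251),(484,333),(376,356)]),('can',104,[(443,95)]),('round',10,[(173.5,116)]),('tube',21,[(43,310),(238,330)])]:
    X=ray('top0',S(L),z)[:,:2]; c=X.mean(0)
    if len(X)==4:
        e=[X[1]-X[0],X[2]-X[1],X[2]-X[3],X[3]-X[0]]; a=e[0]+e[2]; b=e[1]+e[3]
        print(n,c.round(1),np.linalg.norm(a)/2,np.linalg.norm(b)/2,'yaw long',np.degrees(np.arctan2(-a[1],-a[0])), 'yaw from short', np.degrees(np.arctan2(b[1],b[0])))
    else: print(n,X.round(1),c.round(1), np.degrees(np.arctan2(*(X[-1]-X[0])[::-1])))
print(get_calibration('wrist'))
E
```

```text
long_tray [ 616.2 -218.9] 177.39356098898423 86.33940240269293 yaw long 97.29031307026038 yaw from short -173.449811511957
short_tray [ 442.6 -252.7] 116.79230551484311 87.13098941642795 yaw long 101.96113886013589 yaw from short -168.150144190519
long_carton [630.9 -16.3] 146.75383609297918 59.53672409384538 yaw long 95.97263896823479 yaw from short -173.24862213620744
short_carton [632.5 -12.6] 85.41095560401938 55.2822080413067 yaw long 107.7174680237301 yaw from short -162.23996262646938
rest [457.6   0.5] 99.0935568528025 76.99437305057884 yaw long 100.36664623029209 yaw from short -170.80354095474547
can [[630.7 -12.4]] [630.7 -12.4] 0.0
round [[628.3 227.4]] [628.3 227.4] 0.0
tube [[450.4 341.3]
 [432.5 166.1]] [441.4 253.7] -95.82875444998004
{'fx': 335.8053169878206, 'fy': 335.8053169878206, 'cx': 247.31712232910695, 'cy': 193.2583903814404, 'origin': array([ 57.47036156, 554.11409517, 384.60658061]), 'attitude': array([2.86660635e+00, 9.93571029e-04, 1.32487640e+00])}
```

Emit:
jog_arm(
  plan=[0,0,0.05,0,0,0,0.497,-0.545,0.05,0,0,-58,0.497,-0.545,0.05,0,0,-58,0.497,-0.545,0.05,0,0,-58,0.497,-0.545,0.05,0,0,-58,0.497,-0.545,0.05,0,0,-58,0.497,-0.545,0.05,0,0,-58,0.497,-0.545,0.05,0,0,-58,0.497,-0.545,0.05,0,0,-58,0.497,-0.545,0.05,0,0,-58,0.497,-0.545,0.05,0,0,-58,0.497,-0.545,0.05,0,0,-58,0.497,-0.545,0.05,0,0,-58,0.497,-0.545,0.05,0,0,-58,0.497,-0.545,0.05,0,0,-58,0.497,-0.545,0.05,0,0,-58,0.497,-0.545,0.05,0,0,-58,0.497,-0.545,0.05,0,0,-58,0.497,-0.545,0.05,0,0,-58,0.497,-0.545,0.05,0,0,-58],
  claw=0.094,
  force=20,
)

```text
clock: 2.1
eef_pos: [630.4, -10.5, 255.9]
eef_rot: [3.141, 0.0, 1.885]
wrist_force: [-1.0, -0.4, -0.5]
finger_gap: 94.0
finger_force: 0.0
```

```bash
python3 - <<'E'
from h import *
s=manip.read_state(); print(s['clock'],s['eef_pos'],np.degrees(s['eef_rot']))
p,d,c=snap('wrist','w1'); print(c['origin'],c['attitude'])
cv2.imwrite('pics/w1b.png',cv2.resize(p,(800,600),interpolation=cv2.INTER_CUBIC)[:,:,::-1])
E
```

```text
2.1 [630.40547687 -10.48754658 255.91795515] [1.79973696e+02 7.78743372e-03 1.07993812e+02]
[606.3923472   66.31345792 435.54501957] [ 2.86620612e+00 -1.61512532e-05  3.13871911e-01]
```

View pics/w1b.png

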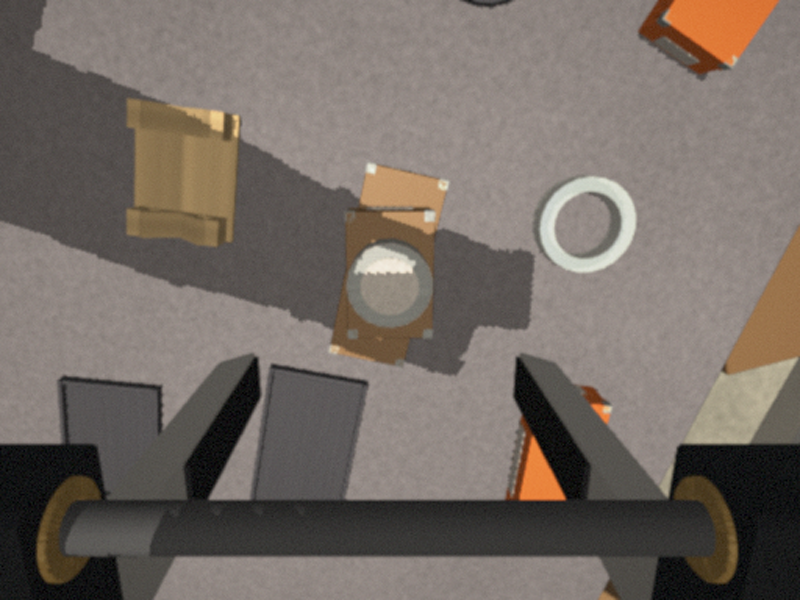

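Wrist view: can top at (390,284), short carton corners (348,213)…(430,334), long carton corners (371,167),(444,184),(401,361),(334,348), rest at left.

```bash
python3 - <<'E'
from h import *
S=lambda L:(np.array(L)+.5)/1.5625-.5
for n,z,L in [('can',104,[(390,284)]),('short_carton',76,[(348,212),(434,211),(431,338),(349,338)]),('long',40,[(369,164),(448,182),(404,362),(331,350)]),('restbase',6,[(128,100),(239,115),(230,245),(128,240)]),('tape',24,[(588,224)])]:
    X=ray('w1',S(L),z)[:,:2]; print(n,X.round(1).tolist(),X.mean(0).round(1))
    if len(X)==4: a=X[0]+X[1]-X[2]-X[3]; print('yaw',np.degrees(np.arctan2(a[1],a[0])),np.linalg.norm(a)/2)
E
```

```text
can [[633.5, -10.4]] [633.5 -10.4]
short_carton [[593.1, 22.1], [648.4, 40.8], [676.7, -46.0], [620.0, -64.4]] [634.6 -11.9]
yaw 107.65834979486296 90.99660791054848
long [[596.3, 55.6], [655.4, 61.4], [669.7, -83.5], [610.6, -91.8]] [633.  -14.6]
yaw 95.59957438467646 146.83274673353014
restbase [[405.3, 42.9], [488.9, 58.6], [505.7, -42.4], [424.9, -64.2]] [456.2  -1.3]
yaw 99.91675660683318 105.67503301297475
tape [[772.4, 64.8]] [772.4  64.8]
```

Emit:
jog_arm(
  plan=[0.002,0,-0.05,0,0,0,0.002,0,-0.09,0,0,0,0.002,0,-0.12,0,0,0,0.002,0,-0.14,0,0,0,0.002,0,-0.155,0,0,0,0.002,0,-0.165,0,0,0,0.002,0,-0.17,0,0,0,0.002,0,-0.17,0,0,0],
)

```text
clock: 2.95
eef_pos: [632.9, -11.5, 85.6]
eef_rot: [3.141, 0.0, 1.884]
wrist_force: [0.4, -0.8, -0.1]
finger_gap: 94.2
finger_force: 0.0
```

Emit:
jog_arm(
  plan=[0,0,0,0,0,0,0,0,0,0,0,0,0,0,0,0,0,0,0,0,0,0,0,0,0,0,0,0,0,0,0,0,0,0,0,0,0,0,0,0,0,0,0,0,0,0,0,0],
  claw=0.04,
  force=20,
)

```text
clock: 3.75
eef_pos: [632.8, -11.5, 85.5]
eef_rot: [3.142, 0.0, 1.884]
wrist_force: [-0.6, 0.1, 1.9]
finger_gap: 55.6
finger_force: 20.0
```

Emit:
jog_arm(
  plan=[0,0,0.01,0,0,0,0,0,0.04,0,0,0,0,0.03,0.06,0,0,0,-0.001,0.07,0.06,0,0,0,-0.002,0.11,0.06,0,0,0,-0.003,0.15,0.06,0,0,0,-0.004,0.19,0.04,0,0,0,-0.004,0.22,0.01,0,0,0,-0.004,0.235,-0.02,0,0,0,-0.004,0.239,-0.04,0,0,0,-0.004,0.239,-0.055,0,0,0,-0.004,0.239,-0.062,0,0,0,-0.004,0.239,-0.066,0,0,0,-0.004,0.239,-0.069,0,0,0,-0.004,0.239,-0.071,0,0,0,-0.004,0.239,-0.071,0,0,0,-0.004,0.239,-0.071,0,0,0],
)

```text
clock: 5.45
eef_pos: [629.1, 227.4, 15.0]
eef_rot: [3.141, -0.0, 1.883]
wrist_force: [-0.0, -0.5, -2.2]
finger_gap: 55.4
finger_force: 20.0
```

Emit:
jog_arm(
  plan=[0,0,-0.001,0,0,0,0,0,-0.0015,0,0,0,0,0,-0.0015,0,0,0],
)

```text
clock: 5.75
eef_pos: [629.0, 227.5, 13.6]
eef_rot: [3.141, 0.0, 1.884]
wrist_force: [-2.2, -1.5, 4.9]
finger_gap: 55.6
finger_force: 20.0
```

Emit:
jog_arm(
  plan=[0,0,0,0,0,0,0,0,0,0,0,0,0,0,0,0,0,0,0,0,0,0,0,0,0,0,0,0,0,0,0,0,0,0.03,0,0,0,0,0,0.07,0,0,0,0,-0.03,0.1,0,0,0],
  claw=0.094,
)

```text
validation failed for argument at $.pl...
```

Emit:
jog_arm(
  plan=[0,0,0,0,0,0,0,0,0,0,0,0,0,0,0,0,0,0,0,0,0,0,0,0,0,0,0,0,0,0,0,0,0.02,0,0,0,0,0,0.06,0,0,0,0,-0.02,0.1,0,0,0,0,-0.06,0.12,0,0,0,0.005,-0.239,0.12,0,0,0,0.005,-0.239,0.12,0,0,0,0.005,-0.239,0.12,0,0,0,0.005,-0.239,0.12,0,0,0,0.005,-0.239,0.12,0,0,0,0.005,-0.239,0.1,0,0,0,0.005,-0.239,0.07,0,0,0,0.005,-0.239,0.05,0,0,0,0.005,-0.239,0.04,0,0,0,0.005,-0.239,0.037,0,0,0,0.005,-0.239,0.037,0,0,0],
  claw=0.094,
)

```text
clock: 7.75
eef_pos: [634.1, -11.2, 50.4]
eef_rot: [3.141, 0.0, 1.884]
wrist_force: [-0.2, -0.4, -0.3]
finger_gap: 94.1
finger_force: 0.0
```

Emit:
jog_arm(
  plan=[0,0,0,0,0,0,0,0,0,0,0,0,0,0,0,0,0,0,0,0,0,0,0,0,0,0,0,0,0,0,0,0,0,0,0,0,0,0,0,0,0,0],
  claw=0.045,
  force=20,
)

```text
clock: 8.45
eef_pos: [633.9, -11.6, 50.1]
eef_rot: [3.142, 0.0, 1.883]
wrist_force: [-1.1, -0.3, 3.7]
finger_gap: 59.8
finger_force: 20.0
```

Emit:
jog_arm(
  plan=[0,0,0.01,0,0,0,0,0,0.04,0,0,0,0,0,0.07,0,0,0,-0.191,-0.241,0.07,0,0,-6,-0.191,-0.241,0.07,0,0,-6,-0.191,-0.241,0.07,0,0,-6,-0.191,-0.241,0.07,0,0,-6,-0.191,-0.241,0.07,0,0,-6,-0.191,-0.241,0.07,0,0,-6,-0.191,-0.241,0.07,0,0,-6,-0.191,-0.241,0.07,0,0,-6,-0.191,-0.241,0.03,0,0,-6,-0.191,-0.241,0,0,0,-6,-0.191,-0.241,-0.015,0,0,-6,-0.191,-0.241,-0.025,0,0,-6,-0.191,-0.241,-0.03,0,0,-6,-0.191,-0.241,-0.034,0,0,-6,-0.191,-0.241,-0.036,0,0,-6,-0.191,-0.241,-0.036,0,0,-6],
)

```text
clock: 10.35
eef_pos: [443.2, -252.6, 14.4]
eef_rot: [3.141, 0.001, 1.779]
wrist_force: [0.7, -0.5, -2.1]
finger_gap: 59.8
finger_force: 20.0
```

Emit:
jog_arm(
  plan=[0,0,-0.001,0,0,0,0,0,-0.001,0,0,0],
)

```text
clock: 10.55
eef_pos: [443.2, -252.7, 14.1]
eef_rot: [3.141, 0.001, 1.779]
wrist_force: [-2.7, 2.1, 7.8]
finger_gap: 59.8
finger_force: 20.0
```

Emit:
jog_arm(
  plan=[0,0,0,0,0,0,0,0,0,0,0,0,0,0,0,0,0,0,0,0,0,0,0,0,0,0,0,0,0,0,0,0,0.02,0,0,0,0,0,0.06,0,0,0,0,0,0.1,0,0,0,0.19,0.237,0.1,0,0,-6,0.19,0.237,0.1,0,0,-6,0.19,0.237,0.1,0,0,-6,0.19,0.237,0.1,0,0,-6,0.19,0.237,0.1,0,0,-6,0.19,0.237,0.1,0,0,-6,0.19,0.237,0.1,0,0,-6,0.19,0.237,0.1,0,0,-6],
  claw=0.094,
)

```text
clock: 12.15
eef_pos: [632.9, -14.6, 112.3]
eef_rot: [-3.141, -0.0, 1.676]
wrist_force: [0.4, 0.3, -0.1]
finger_gap: 93.5
finger_force: 0.0
```

```bash
python3 - <<'E'
from h import *
s=manip.read_state(); print(s['clock'],s['eef_pos'],np.degrees(s['eef_rot']))
p,d,c=snap('top','top1')
q=p[140:275,160:400]; cv2.imwrite('pics/crop1.png',cv2.resize(q,(800,450),interpolation=cv2.INTER_CUBIC)[:,:,::-1])
E
```

```text
12.15 [632.87182953 -14.634707   112.26178917] [-1.79948167e+02 -3.91656225e-03  9.60243545e+01]
```

View pics/crop1.png

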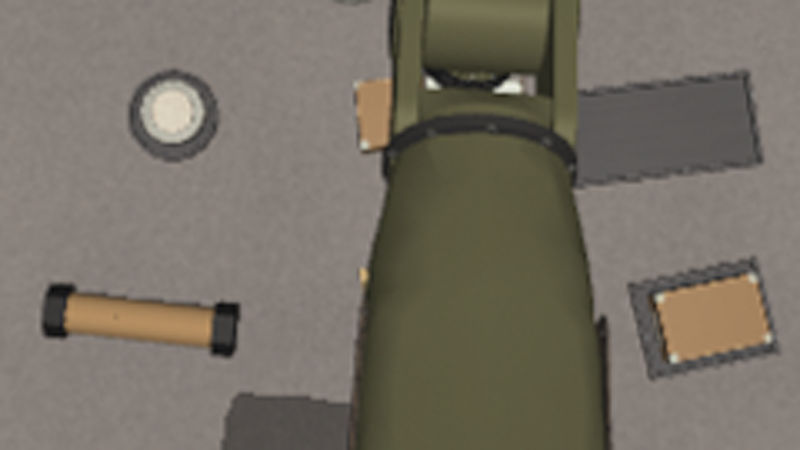

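Can sits centred in the round tray; the short carton (centre (714,318), mostly parallax from (703,319)) is in its tray; the long carton hasn't moved.

Emit:
jog_arm(
  plan=[0,0,-0.04,0,0,0,0,0,-0.07,0,0,0,0,0,-0.09,0,0,0,0,0,-0.098,0,0,0,0,0,-0.102,0,0,0,0,0,-0.102,0,0,0],
)

```text
clock: 12.8
eef_pos: [633.0, -16.2, 11.6]
eef_rot: [3.141, 0.0, 1.673]
wrist_force: [0.6, -0.2, 0.2]
finger_gap: 94.2
finger_force: 0.0
```

Emit:
jog_arm(
  plan=[0,0,0,0,0,0,0,0,0,0,0,0,0,0,0,0,0,0,0,0,0,0,0,0,0,0,0,0,0,0,0,0,0,0,0,0,0,0,0,0,0,0],
  claw=0.045,
  force=30,
)

```text
clock: 13.5
eef_pos: [632.8, -15.5, 11.1]
eef_rot: [-3.141, 0.0, 1.674]
wrist_force: [-3.6, 0.0, 4.7]
finger_gap: 60.1
finger_force: 30.0
```

```bash
python3 - <<'E'
from h import *
S=lambda L:(np.array(L)+.5)*0.3-.5+[160,140]
for n,z,L in [('short',40,[(656,296),(753,277),(771,341),(675,360)]),('can',32,[(172.5,112)])]:
    print(n,ray('top1',S(L),z).mean(0))
E
```

```text
short [ 442.35818913 -254.07713998   40.        ]
can [628.37002323 225.9384501   32.        ]
```

Emit:
jog_arm(
  plan=[0,0,0.01,0,0,0,0,0,0.03,0,0,0,0,0,0.06,0,0,0,-0.004,-0.05,0.06,0,0,1,-0.008,-0.09,0.06,0,0,1,-0.012,-0.13,0.06,0,0,1,-0.016,-0.17,0.06,0,0,1,-0.016,-0.195,0.06,0,0,1,-0.016,-0.203,0.05,0,0,1,-0.016,-0.203,0.03,0,0,1,-0.016,-0.203,0.018,0,0,1,-0.016,-0.203,0.011,0,0,1,-0.016,-0.203,0.007,0,0,1,-0.016,-0.203,0.005,0,0,1,-0.016,-0.203,0.004,0,0,1,-0.016,-0.203,0.003,0,0,1,-0.016,-0.203,0.003,0,0,1],
)

```text
clock: 15.2
eef_pos: [617.2, -218.4, 15.2]
eef_rot: [3.141, 0.0, 1.692]
wrist_force: [-3.0, 2.4, 5.8]
finger_gap: 59.5
finger_force: 30.0
```

Emit:
jog_arm(
  plan=[0,0,0,0,0,0,0,0,0,0,0,0,0,0,0,0,0,0,0,0,0,0,0,0,0,0,0,0,0,0,0,0,0.02,0,0,0,0,0,0.06,0,0,0,0,0,0.1,0,0,0,-0.175,0.472,0.11,0,0,-13,-0.175,0.472,0.11,0,0,-13,-0.175,0.472,0.11,0,0,-13,-0.175,0.472,0.11,0,0,-13,-0.175,0.472,0.11,0,0,-13,-0.175,0.472,0.11,0,0,-13,-0.175,0.472,0.11,0,0,-13,-0.175,0.472,0.11,0,0,-13,-0.175,0.472,0.11,0,0,-13,-0.175,0.472,0.11,0,0,-13,-0.175,0.472,0.11,0,0,-13,-0.175,0.472,0.11,0,0,-13],
  claw=0.094,
)

```text
clock: 17.2
eef_pos: [441.4, 254.3, 124.0]
eef_rot: [3.141, -0.0, 1.467]
wrist_force: [-0.5, 0.2, 0.5]
finger_gap: 93.9
finger_force: 0.0
```

Emit:
jog_arm(
  plan=[0,0,0,0,0,0,0,0,0,0,0,0],
)

```text
clock: 17.4
eef_pos: [442.4, 252.3, 123.9]
eef_rot: [3.142, 0.0, 1.463]
wrist_force: [0.0, 0.7, 1.0]
finger_gap: 93.8
finger_force: 0.0
```

```bash
python3 - <<'E'
from h import *
s=manip.read_state(); print(s['clock'],s['eef_pos'],np.degrees(s['eef_rot']))
p,d,c=snap('top','top2')
q=p[140:275,160:400]; cv2.imwrite('pics/crop2.png',cv2.resize(q,(800,450),interpolation=cv2.INTER_CUBIC)[:,:,::-1])
E
```

```text
17.4 [442.38940165 252.31729033 123.92497062] [1.79999227e+02 6.84718162e-03 8.38171669e+01]
```

View pics/crop2.png

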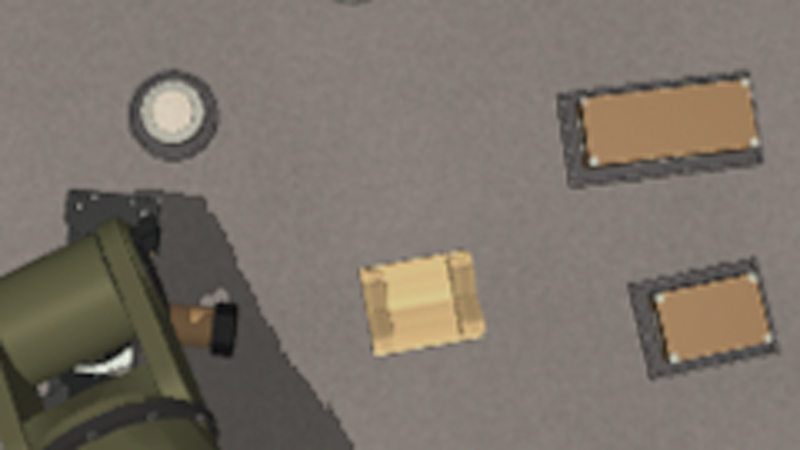

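All three pieces lie in their trays (long carton corners (582,102)–(755,142)); rest is free. Now the tube.

Emit:
jog_arm(
  plan=[-0.001,0.001,-0.05,0,0,0,-0.001,0.001,-0.08,0,0,0,-0.001,0.001,-0.1,0,0,0,-0.001,0.001,-0.113,0,0,0,-0.001,0.001,-0.119,0,0,0,-0.001,0.001,-0.12,0,0,0,-0.001,0.001,-0.12,0,0,0],
)

```text
clock: 18.15
eef_pos: [441.4, 254.5, 4.7]
eef_rot: [3.141, -0.001, 1.464]
wrist_force: [-0.6, 0.1, 1.0]
finger_gap: 94.3
finger_force: 0.0
```

Emit:
jog_arm(
  plan=[0,0,0,0,0,0,0,0,0,0,0,0,0,0,0,0,0,0,0,0,0,0,0,0,0,0,0,0,0,0,0,0,0,0,0,0,0,0,0,0,0,0,0,0,0,0,0,0,0,0,0,0,0,0],
  claw=0.025,
  force=20,
)

```text
clock: 19.05
eef_pos: [440.9, 254.5, 3.9]
eef_rot: [3.142, -0.0, 1.465]
wrist_force: [-0.1, -0.3, 0.0]
finger_gap: 35.6
finger_force: 20.0
```

```bash
python3 - <<'E'
from h import *
S=lambda L:(np.array(L)+.5)*0.3-.5+[160,140]
print(ray('top2',S([(580,98),(750,79),(758,144),(592,163)]),44).mean(0))
E
```

```text
[ 617.77725753 -219.94726846   44.        ]
```

Emit:
jog_arm(
  plan=[0,0,0.01,0,0,0,0,0,0.04,0,0,0,0,0,0.07,0,0,0,0.003,-0.04,0.07,0,0,4,0.006,-0.08,0.07,0,0,8,0.009,-0.12,0.07,0,0,12,0.012,-0.16,0.07,0,0,16,0.014,-0.2,0.07,0,0,16,0.016,-0.23,0.07,0,0,16,0.016,-0.254,0.065,0,0,16,0.016,-0.254,0.055,0,0,16,0.016,-0.254,0.045,0,0,16,0.016,-0.254,0.045,0,0,16,0.016,-0.254,0.045,0,0,16],
)

```text
clock: 20.45
eef_pos: [456.7, 1.3, 48.9]
eef_rot: [-3.141, -0.0, 1.745]
wrist_force: [0.8, -0.2, -0.3]
finger_gap: 35.7
finger_force: 20.0
```

```bash
python3 - <<'E'
from h import *
s=manip.read_state(); print(s['clock'],s['eef_pos'],np.degrees(s['eef_rot']))
p,d,c=snap('wrist','w2')
q=p[130:384,120:460]; cv2.imwrite('pics/w2b.png',cv2.resize(q,(800,598),interpolation=cv2.INTER_CUBIC)[:,:,::-1])
E
```

```text
20.45 [456.70634947   1.28917464  48.86414593] [-1.79962884e+02 -1.24757750e-02  9.99886287e+01]
```

View pics/w2b.png

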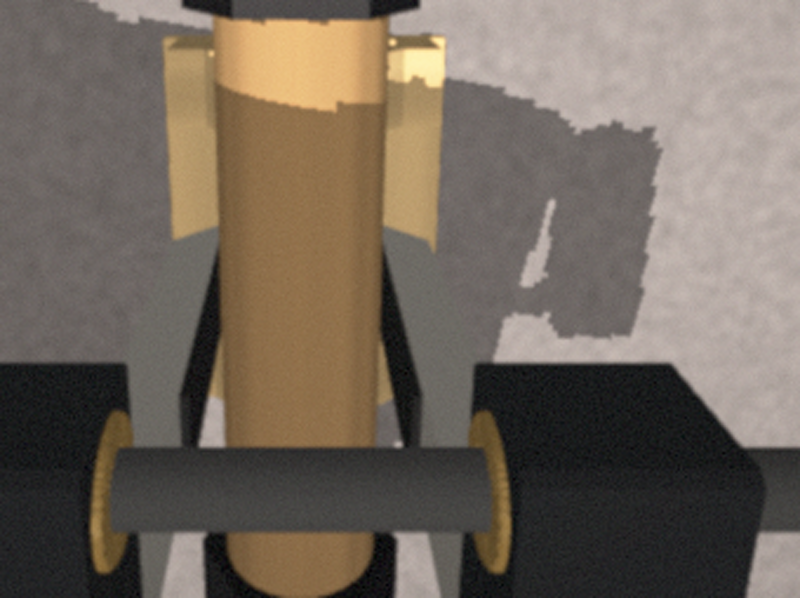

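Tube (217–387) is centred over the rest block (165–443), both parallel.

Emit:
jog_arm(
  plan=[0,0,-0.01,0,0,0,0,0,-0.018,0,0,0,0,0,-0.023,0,0,0,0,0,-0.026,0,0,0,0,0,-0.027,0,0,0,0,0,-0.028,0,0,0,0,0,-0.028,0,0,0],
)

```text
clock: 21.2
eef_pos: [457.2, 0.4, 21.2]
eef_rot: [3.141, 0.0, 1.744]
wrist_force: [1.1, -0.5, 0.2]
finger_gap: 35.7
finger_force: 20.0
```

Emit:
jog_arm(
  plan=[0,0,-0.0005,0,0,0,0,0,-0.001,0,0,0,0,0,-0.001,0,0,0],
)

```text
clock: 21.5
eef_pos: [457.7, 0.4, 20.6]
eef_rot: [3.14, 0.0, 1.744]
wrist_force: [2.9, 0.8, 5.4]
finger_gap: 35.8
finger_force: 20.0
```

Emit:
jog_arm(
  plan=[0,0,0,0,0,0,0,0,0,0,0,0,0,0,0,0,0,0,0,0,0,0,0,0,0,0,0,0,0,0,0,0,0,0,0,0,0,0,0.02,0,0,0,0,0,0.05,0,0,0,0,0,0.09,0,0,0,0,0,0.13,0,0,0,-0.04,0.2,0.18,0,0,0,-0.04,0.2,0.18,0,0,0,-0.04,0.2,0.18,0,0,0,-0.04,0.2,0.18,0,0,0,-0.04,0.2,0.18,0,0,0,-0.04,0.2,0.18,0,0,0],
  claw=0.094,
)

```text
clock: 23.1
eef_pos: [416.5, 201.5, 200.1]
eef_rot: [3.141, -0.0, 1.747]
wrist_force: [0.2, -0.3, 0.4]
finger_gap: 94.1
finger_force: 0.0
```

```bash
python3 - <<'E'
from h import *
p,d,c=snap('top','top3')
q=p[140:275,160:400]; cv2.imwrite('pics/crop3.png',cv2.resize(q,(800,450),interpolation=cv2.INTER_CUBIC)[:,:,::-1])
E
```

```text
(no output)
```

View pics/crop3.png

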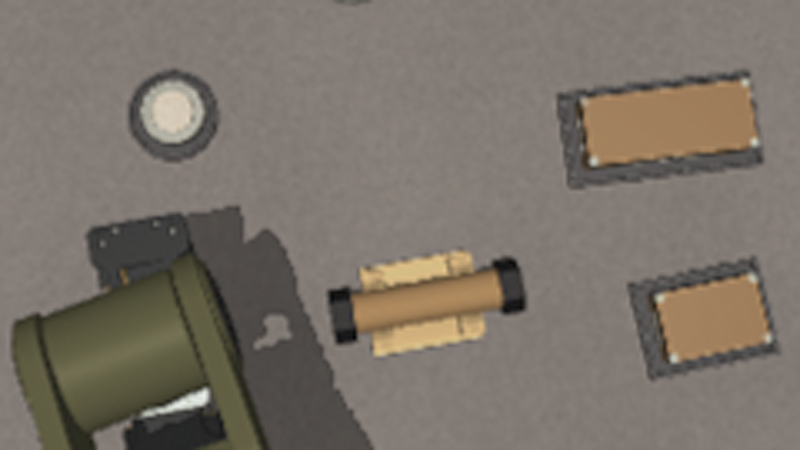

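The tube's centre (427,301) lies on the rest's centre (423,302), and it runs parallel to the rest. All the pieces are in their trays.

```bash
python3 -c "
from cell import manip
print(manip.sign_off())"
```

```text
the job is handed in; nothing more can be done
None
```

The job is handed in at about 23 s on the robot clock. In the last top view both cartons and the film can sit in their own trays and the map tube lies in both V-notches. The arm never went near the stamp or tape roll, but I did not re-check them by picture, and the sign-off returned no verdict.

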